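Move the condiment row to the new rack, reversed, stoneware jar on its cork pad

TASK

Move the salt shaker, the spice jar and the brown stoneware jar from the white rack to the wooden rack in reverse order: the one that stands leftmost now (seen from the robot) goes in the rightmost bay, the middle one goes in the middle, the rightmost goes leftmost. The brown jar must stand on the cork pad, so first lay the pad flat in the centre of its bay. Stand each upright in the centre of its bay, and do not disturb the peeler or the blue-lidded tub.

Things in the scene. Friction and masses are not known exactly. Their poses are not given: they have to be found in the camera images.
- salt_shaker: White salt shaker with a grey cap: 44 mm across and 90 mm tall, cap 34 mm across above 74 mm; 0.1 kg. Stands upright on the blue mat at the start. Loose; origin: centre of its underside, z up.
- spice_jar: Clear round spice jar with a mustard-yellow lid: 42 mm across, 96 mm tall, lid 41 mm across above 76 mm; 0.11 kg. Stands upright on the yellow mat at the start. Loose; origin: centre of its underside, z up.
- brown_jar: Dark brown stoneware jar: body 72 mm across up to 60 mm high, then a black lid 57 mm across from 60 to 79 mm (the place to grip), on it a knob 31 mm across up to 87 mm; 0.25 kg. Stands upright on the red mat at the start. Loose; origin: centre of its underside, z up.
- cork_pad: Round cork pad, 60 mm across, 12 mm thick, loose, lying on the black cooktop in front of the pan, to the right of the racks. Origin: centre of its underside, z up.
- new_rack: Target: fixed wooden rack, 272 mm long (y), 100 mm deep (x), left or right of the white one. Board top at 12 mm; three bays 81 mm wide, centres at y = +84 (left), 0, -84 mm, x = 0; brass ribs between them 3 mm thick, 5 mm above the board; end cheeks 48 mm tall, 10 mm thick; front and back open. Origin: centre of the underside, on the counter; y along the row to the left, x to the back.
- blue_mat: Blue mat, 78 x 78 x 3 mm, fixed in one bay of the white old rack under the salt shaker: it shows where that jar stood at the start. Origin: centre of its underside, 12 mm above the counter; y along the row to the left, x to the back. The old rack (fixed) is built and sized like the wooden one.
- yellow_mat: Yellow mat, 78 x 78 x 3 mm, fixed in one bay of the white old rack under the spice jar: it shows where that jar stood at the start. Origin: centre of its underside, 12 mm above the counter; y along the row to the left, x to the back. The old rack (fixed) is built and sized like the wooden one.
- red_mat: Red mat, 78 x 78 x 3 mm, fixed in one bay of the white old rack under the brown jar: it shows where that jar stood at the start. Origin: centre of its underside, 12 mm above the counter; y along the row to the left, x to the back. The old rack (fixed) is built and sized like the wooden one.
- peeler: Bystander: grey and steel peeler, 48 x 155 x 17 mm, lying loose at the right end of the cooktop. Origin: centre of its underside. Leave it alone.
- blue_tub: Bystander: white tub with a blue lid, 69 mm across, 66 mm tall, loose, on the counter at the near left. Origin: centre of its underside. Leave it alone.
Mind the look-alikes: they are no part of the job. Leave any turquoise look-alike of the spice_jar alone.

How it is judged:
By the outcome, as a careful person would: the job done as asked, in the order asked, and still so for the second after the job is handed in, with the robot touching nothing.
It also fails if it takes over 109 s, if anything falls off the work surface, if the arm or the gripper's body presses on something with over 40 N, if the wrist force passes 120 N, or if a joint passes its speed limit or range.

ROBOT

A 7-joint arm with a two-finger parallel gripper is mounted at the origin on a cart in front of the work surface, level with it; the furniture and walls round the work are solid. World frame = base frame: x ahead of the robot, y to its left, z up, the work surface at z = 0. Lengths are in mm, angles in rad, forces in N, time in s.
With the tool pointing down it reaches from about 350 to 900 mm from the base axis. Payload 7.2 kg.
Tool frame: the origin (TCP) lies midway between the tips of the shut fingers; the grasp point (between the pads) lies 19 mm behind it; x points along the fingers, y is the direction in which the jaws open and shut, and the axes are right-handed (so a half turn about x gives the same grasp; the last joint's range is limited). The gripper opens to 88 mm and grips with 3 to 60 N. Pads are 20 mm wide; open, the fingers measure 115 mm over their backs; the gripper's body (75 mm by 178 mm) begins 61 mm behind the grasp point.
Start: joints at [1.184, 0.411, -0.013, 1.596, 0.006, 1.134, -0.082], TCP at [195.88, -593.515, 222.653] pointing down, gripper open.
Joint ranges: [-2.95, 2.95], [-0.29, 1.99], [-1.47, 1.44], [0.14, 2.54], [-1.03, 4.17], [0.13, 1.85], [-2.86, 2.86]. Speed limits (rad/s): [2.39, 2.39, 3.01, 3.01, 3.14, 3.14, 3.14].

INTERFACE

Orientations are given as [roll, pitch, yaw] about the fixed x, y, z axes, in that order (R = Rz(yaw) Ry(pitch) Rx(roll)).
In Python, from station import ctrl gives the robot as it stands.
- The arm moves only by the tool apply_moves, never from a script. Its argument "increments" is a list of rows, each an object of numbers: "claw": the opening in per cent of the stroke, from 0 (shut) to 100 (fully open); "x", "y", "z": the shift along the world's x, y, z in cm; "spin": the turn about the world's z in rad. A call has exactly 5 rows; each row is the pose to reach, as a shift and turn from the pose commanded when the call began; what a row does not reach only later rows make up. A row lasts 1/10 s, in which the tool goes at most 50 mm and 8.59 degrees, less where a joint would pass 70% of its speed; a pose out of reach is approached as far as the arm can. A call with a gripper value outside its range is refused whole. The fingers move at their own pace and stop on an object; the grip force is fixed at half the most. Time passes only in rows, so rows that repeat a pose let the fingers close, or fill a call up. It gives the time, the measured TCP pose, the force and the opening at its end, in the units of the state.
- ctrl.get_obs(): the state, without advancing time (a new reading comes with each control period).
- ctrl.read_camera(name): name is "scene" or "top" or "wrist"; returns (picture, depth): 420x560x3 uint8, red, green, blue; 420x560 float32, mm along the optical axis (not along the pixel's ray), 0 where there is no reading.
- ctrl.camera_model(name): a dict with "fx", "fy", "cx", "cy" (pixels), "world_from_camera" (4x4, takes a point from camera to world coordinates). Camera axes: x right, y down, z forward; pixel columns grow to the right and rows downward; lengths in mm; the calibration is good to about 2 mm. A picture is of the moment at which its call begins: read the wrist's pose just before it. camera_model takes no time and is no camera call; for the wrist camera it gives the pose at the moment of the call.
- ctrl.sign_off(): hands the job in, once; it reports no verdict.
The state is a dict: "time": time; "qpos": joint angles; "dq": joint speeds; "effort": joint torques, N m; "tool_pos": TCP position; "tcp_rot": TCP orientation; "contact_force": force on the tool from outside, world axes, zero at the start; "torque": the same for the moment, N m; "opening": opening from 0.0 (shut) to 1.0 (fully open).
Only numpy, scipy, OpenCV 4.12 (cv2) and the standard library are available. Lean on these libraries where they do the work, as an engineer would, in place of code of your own. Each camera call takes 0.05 s, during which the arm holds its last target. There are 200 camera calls.

## Working session

There is one attempt and no reset: what is moved stays moved. The work goes in short steps, Python scripts to look and compute and a tool call to move; the robot and the scene stay as the last step left them, time stands still between calls to the robot, and variables do not carry over. Pictures are saved under pics/ and viewed, about 12 in all and at most 16, crops included, and the job is handed in when it is done.

Besides the shell and the picture viewer there is one more tool, called after "Emit:" as name(argument=value, ...) on one line, values as JSON. apply_moves: Moves the arm, as the interface text tells. Its arguments: {"type":"object","properties":{"increments":{"type":"array","items":{"type":"object","properties":{"claw":{"type":"number"},"x":{"type":"number"},"y":{"type":"number"},"z":{"type":"number"},"spin":{"type":"number"}}}}},"required":["increments"]}

```bash
mkdir -p pics; cat > h.py <<'E'
import numpy as np, cv2
from station import ctrl
def shot(n,f=None):
    m=ctrl.camera_model(n); p,d=ctrl.read_camera(n)
    if f: cv2.imwrite('pics/'+f+'.png',cv2.cvtColor(p,cv2.COLOR_RGB2BGR))
    T=np.array(m['world_from_camera']); v,u=np.mgrid[:420,:560]
    P=np.stack([(u-m['cx'])/m['fx']*d,(v-m['cy'])/m['fy']*d,d],-1)@T[:3,:3].T+T[:3,3]
    P[d<=0]=np.nan
    return p,d,P,m
E
python3 - <<'E'
from h import *
for n in('scene','top'):
    p,d,P,m=shot(n,n+'0'); np.savez('/tmp/'+n,p=p,P=P); print(np.round(np.array(m['world_from_camera']),2).tolist(),m['fx'])
o=ctrl.get_obs();print({k:np.round(v,3).tolist() for k,v in o.items()})
E
```

```text
[[-0.66, -0.32, 0.68, -393.96], [-0.75, 0.28, -0.6, 822.29], [-0.0, -0.9, -0.43, 654.98], [0.0, 0.0, 0.0, 1.0]] 496.519940350653
[[0.01, -0.99, 0.14, 351.61], [-1.0, -0.0, 0.01, -31.84], [-0.01, -0.14, -0.99, 1555.81], [0.0, 0.0, 0.0, 1.0]] 530.6766926372541
{'time': 0.1, 'qpos': [1.184, 0.412, -0.013, 1.597, 0.006, 1.134, -0.082], 'dq': [0.0, -0.001, -0.002, -0.001, 0.002, 0.003, 0.001], 'effort': [0.003, -58.91, 0.644, -29.171, -0.054, 0.014, 0.0], 'tool_pos': [195.721, -593.101, 221.903], 'tcp_rot': [-1.528, 1.569, 1.932], 'contact_force': [-1.099, -0.052, 0.497], 'torque': [0.001, 0.064, 0.105], 'opening': 1.001}
```

View pics/scene0.png

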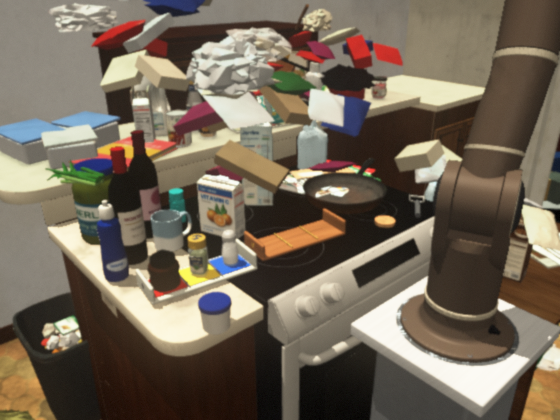

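View pics/top0.png

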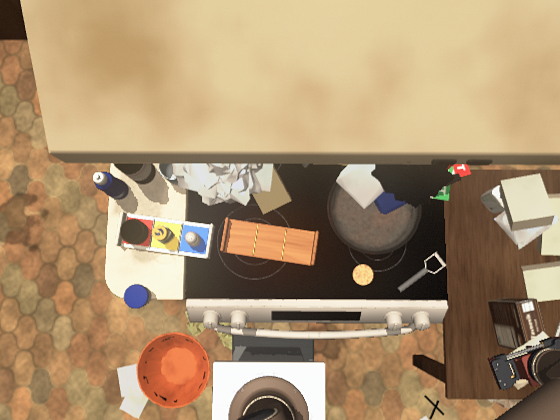

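```bash
python3 - <<'E'
import numpy as np,cv2
t=np.load('/tmp/top.npz');p=t['p'].astype(int);P=t['P'];Z=P[...,2]
hsv=cv2.cvtColor(t['p'],cv2.COLOR_RGB2HSV)
v,u=np.mgrid[:420,:560]
def box(a,b,c,d):return (u>=a)&(u<=b)&(v>=c)&(v<=d)
def rep(n,m):
    q=P[m&np.isfinite(Z)]; 
    if len(q)<5: print(n,len(q));return
    print(n,len(q),'mean',q.mean(0).round(1),'min',np.percentile(q,2,0).round(0),'max',np.percentile(q,98,0).round(0), cv2.minAreaRect(q[:,:2].astype(np.float32)))
H=hsv[...,0];S=hsv[...,1];V=hsv[...,2]
rep('pad',box(350,378,260,290)&(S>80)&(V>100))
rep('wood',box(215,322,215,270)&(S>100)&(V>80)&(Z<25)&(Z>5))
rep('brown lid',box(115,155,215,250)&(Z>60)&(Z<84)); rep('knob',box(115,155,215,250)&(Z>84))
rep('spice',box(152,180,215,255)&(Z>85))
rep('salt',box(178,212,215,257)&(Z>80))
rep('blue',box(178,214,215,260)&(H>95)&(H<125)&(S>120)&(Z<30))
rep('red',box(115,155,215,250)&((H<8)|(H>172))&(S>150)&(Z<30))
rep('yellow',box(150,184,215,260)&(H>20)&(H<32)&(S>150)&(Z<30))
rep('whiterack',box(112,216,210,262)&(Z>35)&(Z<55)&(S<60)&(V>150))
rep('whitelow',box(112,216,210,262)&(Z>5)&(Z<20)&(S<60)&(V>150))
rep('cab',box(60,540,100,150))
rep('peeler',box(395,447,248,294)&(Z>5))
rep('pan',box(325,420,165,250)&(Z>5))
rep('bottles',box(92,175,163,205)&(Z>30));rep('crumple',box(176,265,163,205)&(Z>10))
rep('tub',box(120,150,283,308)&(Z>40)); rep('clutter',box(255,292,165,213)&(Z>8))
s=np.load('/tmp/scene.npz');Q=s['P'].reshape(-1,3)
# things above workspace
for x0 in range(250,800,50):
    print(x0,[int(np.nanmax(np.r_[Q[(Q[:,0]>=x0)&(Q[:,0]<x0+50)&(Q[:,1]>=y)&(Q[:,1]<y+80)][:,2],P.reshape(-1,3)[(P[...,0].ravel()>=x0)&(P[...,0].ravel()<x0+50)&(P[...,1].ravel()>=y)&(P[...,1].ravel()<y+80)][:,2],-99])) for y in range(480,-480,-80)])
E
cat > z.py <<'E'
E
python3 - <<'E'
import cv2
a=cv2.imread('pics/top0.png')[155:315,90:460];cv2.imwrite('pics/crop.png',cv2.resize(a,None,fx=2.16,fy=2.16,interpolation=cv2.INTER_CUBIC))
E
```

```text
pad 366 mean [ 397.9 -269.6   10.2] min [ 370. -298.   -3.] max [ 425. -242.   18.] ((398.1769714355469, -270.91900634765625), (60.243770599365234, 61.272159576416016), 58.56379318237305)
wood 2830 mean [490.    1.4  11.7] min [ 435. -118.    6.] max [546. 122.  19.] ((491.7288513183594, 1.4305267333984375), (255.24658203125, 102.56752014160156), 81.71540832519531)
brown lid 169 mean [508.9 373.3  70.2] min [481. 354.  62.] max [547. 414.  83.] ((512.1829223632812, 383.1309814453125), (61.747676849365234, 70.31680297851562), 61.65779113769531)
knob 367 mean [513.  379.1  94.7] min [489. 312.  85.] max [540. 413. 113.] ((514.0958251953125, 363.6014709472656), (54.330291748046875, 104.45001220703125), 1.060387134552002)
spice 210 mean [504.3 299.5 108.7] min [486. 281.  87.] max [524. 320. 117.] ((505.37030029296875, 300.9027404785156), (40.80950927734375, 40.466434478759766), 46.2261848449707)
salt 124 mean [494.2 217.1  98.6] min [479. 203.  87.] max [509. 233. 107.] ((494.5075988769531, 219.3606719970703), (33.516021728515625, 30.852731704711914), 87.25566864013672)
blue 229 mean [4
[... 1945 characters left out ...]
5625, 95.71976470947266), 4.726078987121582)
250 [-99, -99, 60, 1, 14, 15, 11, 10, 11, 10, 13, 15]
300 [-99, 64, 67, 8, 15, 16, 14, 16, 15, 17, 16, 17]
350 [-3, 59, 66, 3, 9, 10, 10, 7, 9, 10, 25, 22]
400 [-2, 3, 4, 8, 49, 9, 19, 20, 53, 11, 21, 8]
450 [-2, 93, 111, 117, 107, 55, 23, 22, 57, 58, 58, 57]
500 [1, 101, 113, 937, 938, 937, 939, 938, 939, 938, 938, 938]
550 [-1, 49, 21, 971, 970, 972, 970, 972, 971, 971, 971, 970]
600 [47, 206, 2, 1003, 1004, 1003, 1004, 1003, 1005, 1003, 1003, 1002]
650 [-2, 232, 299, 1012, 1013, 1013, 1014, 1014, 1013, 1014, 1014, 1014]
700 [1, 233, 923, 923, 475, 503, 377, 532, 528, 377, 376, 340]
750 [235, 235, -99, 299, 96, 388, 323, 534, 529, 519, 386, 327]
```

View pics/crop.png

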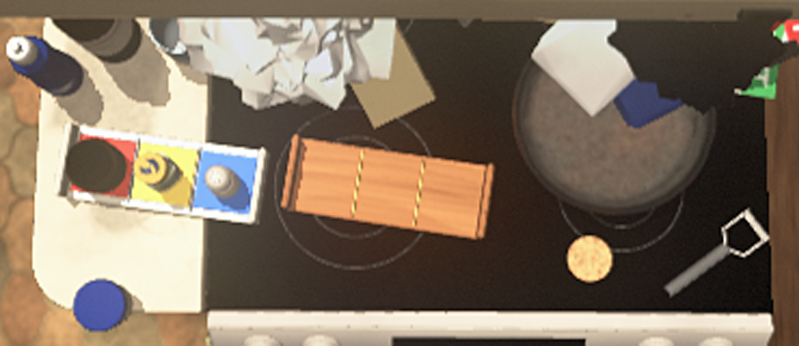

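The top view shows, on the white rack from the left, brown at (135,232), spice at (165,238) and salt at (195,238). The wooden rack is at (270,243), the pad at (363,274) and the peeler at (420,272). Both racks are yawed about -8°. I'll move above the pad and turn the jaws front-to-back along the rack.

Emit:
apply_moves(increments=[{"x": 2,"y": 3.2,"spin": 0.11,"claw": 100},{"x": 4,"y": 6.4,"spin": 0.22,"claw": 100},{"x": 6,"y": 9.6,"spin": 0.33,"claw": 100},{"x": 8,"y": 12.8,"spin": 0.44,"claw": 100},{"x": 10,"y": 16,"spin": 0.556,"claw": 100}])

```text
$.increments[0]: bad value
```

Emit:
apply_moves(increments=[{"x": 2,"y": 3.2,"spin": 0.11,"claw": 100},{"x": 4,"y": 6.4,"spin": 0.22,"claw": 100},{"x": 6,"y": 9.6,"spin": 0.33,"claw": 100},{"x": 8,"y": 12.8,"spin": 0.44,"claw": 100},{"x": 10,"y": 16,"spin": 0.556,"claw": 100}])

```text
$.increments[0]: bad value
```

```bash
cat >> h.py <<'E'
def jaw():
    from scipy.spatial.transform import Rotation as R
    o=ctrl.get_obs();M=R.from_euler('xyz',o['tcp_rot']).as_matrix()
    print('t',round(o['time'],2),'tcp',np.round(o['tool_pos'],1),'xdir',M[:,0].round(3),'jaw deg',round((np.degrees(np.arctan2(M[1,1],M[0,1]))+90)%180-90,2),'q7',np.round(o['qpos'],2),'F',np.round(o['contact_force'],1),'open',round(o['opening'],3))
    return o
E
python3 - <<'E'
from h import *
jaw()
p,d,P,m=shot('wrist','w1'); print(np.round(np.array(m['world_from_camera']),2).tolist())
H,S,V=np.moveaxis(cv2.cvtColor(p,cv2.COLOR_RGB2HSV),-1,0)
mk=(P[...,0]>340)&(P[...,0]<450)&(P[...,1]>-330)&(P[...,1]<-220)&(P[...,2]>5)&(P[...,2]<30)&(S>60)
q=P[mk];print(len(q),q.mean(0),np.median(q[:,2]),cv2.minAreaRect(q[:,:2].astype(np.float32)))
Q=np.load('/tmp/scene.npz')['P']
for pt in [(235,65),(250,165),(225,105),(300,105),(280,105),(335,115),(210,70),(150,75),(415,155)]:print(pt,Q[pt[1],pt[0]].round(0))
Q=Q.reshape(-1,3)
T=np.load('/tmp/top.npz')['P'].reshape(-1,3);Q=np.r_[Q,T]
m=(Q[:,2]>80)&(Q[:,2]<450)
for x0 in range(500,720,20):print(x0,[int(((Q[:,0]>=x0)&(Q[:,0]<x0+20)&(Q[:,1]>=y)&(Q[:,1]<y+40)&m).sum()) for y in range(440,-200,-40)])
E
```

```text
t 0.1 tcp [ 195.7 -593.1  221.9] xdir [-0.     0.001 -1.   ] jaw deg -71.73 q7 [ 1.18  0.41 -0.01  1.6   0.01  1.13 -0.08] F [-1.1 -0.1  0.5] open 1.001
[[0.31, -0.92, -0.25, 262.19], [-0.95, -0.3, -0.08, -571.83], [-0.0, 0.26, -0.97, 383.8], [0.0, 0.0, 0.0, 1.0]]
0 [nan nan nan] nan ((0.0, 0.0), (0.0, 0.0), 0.0)
(235, 65) [549. 140. 478.]
(250, 165) [642.  36. 189.]
(225, 105) [671.  89. 358.]
(300, 105) [ 699. -204.  308.]
(280, 105) [ 715. -138.  316.]
(335, 115) [ 588. -241.  292.]
(210, 70) [584. 185. 468.]
(150, 75) [1049.  100.  388.]
(415, 155) [ 590. -681.   69.]
500 [0, 103, 230, 44, 184, 5, 54, 0, 0, 0, 0, 0, 0, 0, 0, 0]
520 [0, 52, 120, 0, 32, 0, 0, 0, 24, 51, 13, 0, 0, 0, 0, 0]
540 [0, 2, 9, 0, 0, 0, 0, 0, 48, 150, 119, 52, 0, 0, 0, 0]
560 [0, 0, 0, 0, 0, 0, 0, 131, 194, 26, 22, 307, 126, 1, 0, 0]
580 [0, 0, 0, 0, 0, 0, 0, 107, 44, 10, 48, 409, 232, 88, 0, 0]
600 [125, 6, 0, 0, 0, 0, 1, 80, 157, 340, 186, 357, 238, 39, 0, 0]
620 [774, 242, 0, 0, 0, 0, 0, 44, 181, 150, 207, 235, 216, 4, 0, 0]
640 [196, 110, 22, 0, 5, 11, 0, 31, 195, 115, 214, 150, 118, 0, 0, 12]
660 [10, 323, 1106, 215, 69, 42, 0, 16, 194, 159, 280, 136, 54, 0, 0, 153]
680 [0, 205, 467, 88, 36, 8, 18, 54, 191, 258, 186, 109, 23, 0, 0, 88]
700 [0, 42, 51, 3, 10, 21, 5, 113, 94, 224, 92, 47, 7, 0, 55, 111]<stdin>:6: RuntimeWarning: Mean of empty slice.
  ret = um.true_divide(
  return _methods._mean(a, axis=axis, dtype=dtype,
  ret = ret.dtype.type(ret / rcount)
```

View pics/w1.png

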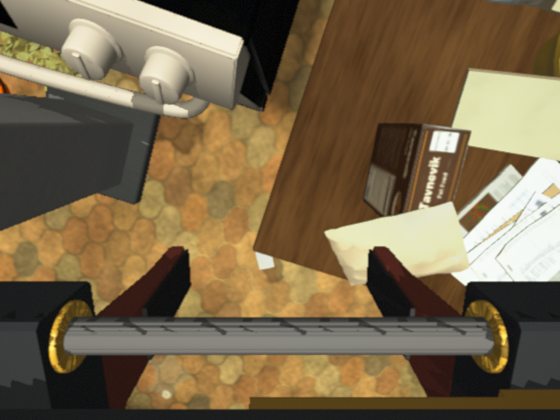

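Emit:
apply_moves(increments=[{"x": 2,"y": 3.2,"z": 0,"spin": 0.11,"claw": 100},{"x": 4,"y": 6.4,"z": 0,"spin": 0.22,"claw": 100},{"x": 6,"y": 9.6,"z": 0,"spin": 0.33,"claw": 100},{"x": 8,"y": 12.8,"z": 0,"spin": 0.44,"claw": 100},{"x": 10,"y": 16,"z": 0,"spin": 0.556,"claw": 100}])

```text
time: 0.65
tool_pos: [296.4, -432.0, 222.5]
tcp_rot: [-1.11, 1.571, 2.911]
contact_force: [0.4, -0.1, -0.5]
opening: 0.999
```

Emit:
apply_moves(increments=[{"x": 2,"y": 3.2,"z": 0,"spin": 0.11,"claw": 100},{"x": 4,"y": 6.4,"z": 0,"spin": 0.22,"claw": 100},{"x": 6,"y": 9.6,"z": 0,"spin": 0.33,"claw": 100},{"x": 8,"y": 12.8,"z": 0,"spin": 0.44,"claw": 100},{"x": 10,"y": 16,"z": 0,"spin": 0.556,"claw": 100}])

```text
time: 1.15
tool_pos: [396.3, -272.1, 222.7]
tcp_rot: [-0.147, 1.571, -1.853]
contact_force: [0.8, -0.2, 0.2]
opening: 1.0
```

```bash
python3 - <<'E'
from h import *
jaw()
p,d,P,m=shot('wrist','w2'); print(np.round(np.array(m['world_from_camera']),2).tolist())
H,S,V=np.moveaxis(cv2.cvtColor(p,cv2.COLOR_RGB2HSV),-1,0)
mk=(P[...,0]>340)&(P[...,0]<450)&(P[...,1]>-330)&(P[...,1]<-220)&(P[...,2]>5)&(P[...,2]<30)&(S>60)
q=P[mk];print(len(q));
if len(q):print(q.mean(0),np.median(q[:,2]),cv2.minAreaRect(q[:,:2].astype(np.float32)))
np.savez('/tmp/w2',p=p,P=P)
for n in('scene','top'):
  Q=np.load(f'/tmp/{n}.npz')['P'].reshape(-1,3)
  print(n,'min z of things >120 (count)')
  for x0 in range(500,680,20):
    r=[]
    for y in range(320,-160,-40):
        k=Q[(Q[:,0]>=x0)&(Q[:,0]<x0+20)&(Q[:,1]>=y)&(Q[:,1]<y+40)&(Q[:,2]>120)&(Q[:,2]<800)][:,2]
        r.append((int(np.percentile(k,5)),len(k)) if len(k) else 0)
    print(x0,r)
E
```

```text
t 1.15 tcp [ 396.3 -272.1  222.7] xdir [-0. -0. -1.] jaw deg -7.77 q7 [ 0.85  0.19 -0.4   1.91  0.09  1.05  0.28] F [ 0.8 -0.2  0.2] open 1.0
[[0.99, -0.13, -0.04, 405.75], [-0.14, -0.96, -0.25, -203.23], [-0.0, 0.26, -0.97, 384.54], [0.0, 0.0, 0.0, 1.0]]
2380
[ 398.89182624 -269.6295766    11.78372663] 11.84007771690051 ((398.8614807128906, -270.1965637207031), (58.845741271972656, 58.78533172607422), 34.98527908325195)
scene min z of things >120 (count)
500 [0, 0, 0, 0, 0, 0, 0, 0, 0, 0, 0, 0]
520 [0, 0, 0, 0, 0, (442, 52), (444, 55), (446, 79), 0, 0, 0, 0]
540 [0, 0, 0, 0, (457, 5), (439, 251), (420, 384), (425, 259), (143, 23), 0, 0, 0]
560 [0, 0, 0, 0, (432, 262), (413, 434), (410, 86), (411, 82), (126, 152), (137, 55), 0, 0]
580 [0, 0, 0, 0, (422, 311), (412, 152), (321, 181), (315, 114), (135, 205), (141, 94), (144, 38), 0]
600 [0, 0, 0, (436, 1), (416, 183), (124, 132), (123, 271), (151, 184), (145, 166), (171, 88), (171, 10), 0]
620 [0, 0, 0, 0, (418, 141), (122, 158), (150, 187), (150, 205), (180, 145), (181, 78), (180, 1), 0]
640 [0, 0, 0, 0, (421, 117), (123, 162), (158, 
[... 171 characters left out ...]
z of things >120 (count)
500 [0, 0, 0, 0, 0, 0, 0, 0, 0, 0, 0, 0]
520 [0, 0, 0, 0, 0, (452, 34), (445, 95), (461, 70), (462, 8), 0, 0, 0]
540 [0, 0, 0, 0, (467, 4), (461, 124), (464, 227), (467, 226), (147, 51), 0, 0, 0]
560 [0, 0, 0, 0, (443, 98), (477, 199), (487, 204), (477, 227), (152, 213), (151, 71), (167, 1), 0]
580 [0, 0, 0, 0, (453, 151), (495, 193), (496, 226), (476, 238), (160, 267), (161, 138), (157, 50), 0]
600 [0, 0, 0, 0, (468, 66), (501, 46), (501, 19), (172, 36), (171, 251), (170, 150), (154, 29), 0]
620 [0, 0, 0, 0, 0, 0, 0, 0, (334, 90), (179, 138), (161, 3), 0]
640 [0, 0, 0, 0, 0, 0, 0, 0, (343, 6), (176, 67), 0, 0]
660 [(126, 76), 0, 0, 0, 0, 0, 0, 0, 0, (178, 14), 0, 0]
```

Tool at the pad, jaw -7.8°. A floating plank sits behind the middle bay (x≥540, z 130–200), so I'll insert the jars from the front, with the jaws along the row. Now grasp the pad.

Emit:
apply_moves(increments=[{"x": 0.1,"y": 0.1,"z": -4,"spin": 0,"claw": 100},{"x": 0.25,"y": 0.2,"z": -8,"spin": 0,"claw": 100},{"x": 0.25,"y": 0.2,"z": -12,"spin": 0,"claw": 100},{"x": 0.25,"y": 0.2,"z": -16,"spin": 0,"claw": 100},{"x": 0.25,"y": 0.2,"z": -18,"spin": 0,"claw": 100}])

```text
time: 1.7
tool_pos: [396.6, -270.7, 39.6]
tcp_rot: [-2.04, 1.567, 2.532]
contact_force: [-0.5, 0.6, 0.3]
opening: 0.998
```

Emit:
apply_moves(increments=[{"x": 0,"y": 0,"z": -1.5,"spin": 0,"claw": 100},{"x": 0,"y": 0,"z": -3,"spin": 0,"claw": 100},{"x": 0,"y": 0,"z": -3.8,"spin": 0,"claw": 100},{"x": 0,"y": 0,"z": -3.9,"spin": 0,"claw": 100},{"x": 0,"y": 0,"z": -3.9,"spin": 0,"claw": 55}])

```text
time: 2.2
tool_pos: [398.5, -271.6, 3.8]
tcp_rot: [0.84, 1.571, -0.871]
contact_force: [-0.2, -0.9, 0.5]
opening: 0.947
```

Emit:
apply_moves(increments=[{"x": 0,"y": 0,"z": 0,"spin": 0,"claw": 50},{"x": 0,"y": 0,"z": 0,"spin": 0,"claw": 50},{"x": 0,"y": 0,"z": 0,"spin": 0,"claw": 50},{"x": 0,"y": 0,"z": 0,"spin": 0,"claw": 50},{"x": 0,"y": 0,"z": 0,"spin": 0,"claw": 50}])

```text
time: 2.7
tool_pos: [398.7, -271.8, 4.2]
tcp_rot: [0.998, 1.57, -0.713]
contact_force: [-0.7, 0.8, 6.3]
opening: 0.673
```

Emit:
apply_moves(increments=[{"x": 0,"y": 0,"z": 2,"spin": 0,"claw": 30},{"x": 0,"y": 0,"z": 5,"spin": 0,"claw": 30},{"x": 0,"y": 1,"z": 9,"spin": 0,"claw": 30},{"x": 0,"y": 4,"z": 13,"spin": 0,"claw": 30},{"x": 1,"y": 8,"z": 15,"spin": 0,"claw": 30}])

```text
time: 3.2
tool_pos: [408.5, -192.5, 156.5]
tcp_rot: [0.999, 1.567, -0.715]
contact_force: [0.7, 1.1, -0.4]
opening: 0.673
```

Emit:
apply_moves(increments=[{"x": 1,"y": 4,"z": 0,"spin": 0,"claw": 30},{"x": 2,"y": 8,"z": 0,"spin": 0,"claw": 30},{"x": 3,"y": 10,"z": 0,"spin": 0,"claw": 30},{"x": 4,"y": 10,"z": 0,"spin": 0,"claw": 30},{"x": 4,"y": 10,"z": 0,"spin": 0,"claw": 30}])

```text
time: 3.7
tool_pos: [449.4, -91.7, 153.7]
tcp_rot: [1.614, 1.57, -0.095]
contact_force: [1.1, -1.0, -0.1]
opening: 0.671
```

```bash
cat > rack.py <<'E'
from h import *
from scipy.optimize import minimize
def rack(P,c0,yaw0,wood=None):
    # board mask at z 8..16 -> fit rectangle 252x100 by scoring inside/outside
    q=P.reshape(-1,3); k=(abs(q[:,0]-c0[0])<110)&(abs(q[:,1]-c0[1])<190)
    return q[k]
E
python3 - <<'E'
from h import *
jaw()
p,d,P,m=shot('wrist','w3'); np.savez('/tmp/w3',p=p,P=P)
E
```

```text
t 3.7 tcp [449.4 -91.7 153.7] xdir [ 0.001 -0.    -1.   ] jaw deg -7.95 q7 [ 0.54  0.25 -0.51  2.04  0.16  0.89 -0.2 ] F [ 1.1 -1.  -0.1] open 0.671
```

View pics/w3.png

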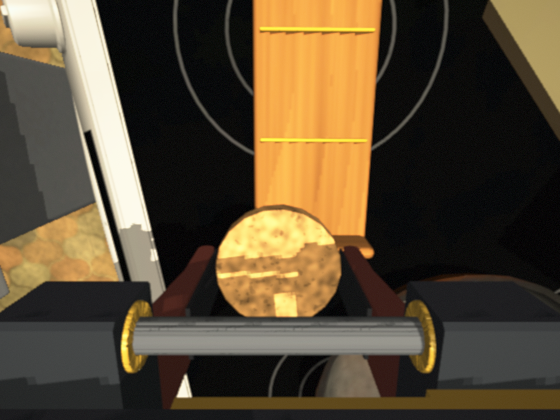

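Wrist view: the pad is held at (280,265) and the board's two brass ribs are at rows 30 and 140. I'll localise the rack from those.

```bash
python3 - <<'E'
import numpy as np,cv2
def fit(f,box,lab):
    D=np.load(f);p=D['p'];P=D['P'];H,S,V=np.moveaxis(cv2.cvtColor(p,cv2.COLOR_RGB2HSV),-1,0)
    a,b,c,d=box;M=np.zeros(H.shape,bool);M[c:d,a:b]=1
    brass=M&(H>=22)&(H<=34)&(S>120)&(V>90)&(P[...,2]>5)&(P[...,2]<25)
    n,L,st,ce=cv2.connectedComponentsWithStats(brass.astype(np.uint8),connectivity=8)
    for i in range(1,n):
        if st[i,4]>30:
            q=P[L==i];r=cv2.minAreaRect(q[:,:2].astype(np.float32));print(lab,'rib',st[i],q.mean(0).round(1),np.round(r[0],1),np.round(r[1],1),round(r[2],1))
    wood=M&(S>100)&(V>80)&(H<25)&(P[...,2]>7)&(P[...,2]<17)
    return P,wood
P,w=fit('/tmp/w3.npz',(240,400,0,205),'w3')
# edge lines, rows where pad absent
f=[];b=[]
for r in range(2,200,3):
    c=np.where(w[r])[0]
    if len(c)>50:f.append(P[r,c[0]]);b.append(P[r,c[-1]])
f=np.array(f);b=np.array(b)
for e in(f,b):
    k=np.polyfit(e[:,1],e[:,0],1);print('edge x at y=-84,-42,0,42',np.polyval(k,[-84,-42,0,42]).round(1),'yaw',np.degrees(np.arctan(k[0])).round(2), e[:,2].mean().round(1))
P,w=fit('/tmp/top.npz',(215,325,215,270),'top')
E
```

```text
w3 rib [260  27 115   4 400] [497.5  41.3  16.5] [498.2  41.3] [ 2.8 88.2] 82.0
w3 rib [260 138 107   4 369] [482.7 -41.5  16.2] [485.4 -41.8] [ 2.8 88.7] 82.0
edge x at y=-84,-42,0,42 [429.8 436.1 442.4 448.7] yaw 8.51 9.9
edge x at y=-84,-42,0,42 [529.6 535.8 542.  548.2] yaw 8.39 10.8
```

Rack centre is about (492, 0), yaw -8.3°, which puts the right bay at (480,-83). Lay the pad there.

Emit:
apply_moves(increments=[{"x": 1.5,"y": 0.4,"z": -1,"spin": 0,"claw": 30},{"x": 3.05,"y": 0.7,"z": -4,"spin": 0,"claw": 30},{"x": 3.05,"y": 0.7,"z": -7,"spin": 0,"claw": 30},{"x": 3.05,"y": 0.7,"z": -9,"spin": 0,"claw": 30},{"x": 3.05,"y": 0.7,"z": -11,"spin": 0,"claw": 30}])

```text
time: 4.25
tool_pos: [477.8, -86.4, 42.2]
tcp_rot: [-1.249, 1.569, -2.963]
contact_force: [-0.0, 0.1, -1.1]
opening: 0.67
```

Emit:
apply_moves(increments=[{"x": 0,"y": 0,"z": -1.2,"spin": 0,"claw": 30},{"x": 0,"y": 0,"z": -2,"spin": 0,"claw": 30},{"x": 0,"y": 0,"z": -2.4,"spin": 0,"claw": 30},{"x": 0,"y": 0,"z": -2.5,"spin": 0,"claw": 30},{"x": 0,"y": 0,"z": -2.6,"spin": 0,"claw": 30}])

```text
time: 4.75
tool_pos: [479.3, -84.7, 18.2]
tcp_rot: [1.41, 1.57, -0.301]
contact_force: [-0.3, -0.6, -0.7]
opening: 0.673
```

Emit:
apply_moves(increments=[{"x": 0,"y": 0,"z": -0.1,"spin": 0,"claw": 30},{"x": 0,"y": 0,"z": -0.15,"spin": 0,"claw": 30},{"x": 0,"y": 0,"z": -0.15,"spin": 0,"claw": 75},{"x": 0,"y": 0,"z": -0.15,"spin": 0,"claw": 100},{"x": 0,"y": 0,"z": -0.15,"spin": 0,"claw": 100}])

```text
time: 5.25
tool_pos: [479.0, -84.5, 16.3]
tcp_rot: [1.571, 1.571, -0.14]
contact_force: [0.2, -0.5, -0.3]
opening: 0.898
```

Emit:
apply_moves(increments=[{"x": 0,"y": 0,"z": 0,"spin": 0,"claw": 100},{"x": 0,"y": 0,"z": 2,"spin": 0,"claw": 100},{"x": 0,"y": 0,"z": 5,"spin": 0,"claw": 100},{"x": 0,"y": 0,"z": 9,"spin": 0,"claw": 100},{"x": -2,"y": -1,"z": 14,"spin": 0,"claw": 100}])

```text
time: 5.75
tool_pos: [461.5, -92.3, 152.8]
tcp_rot: [-3.057, 1.569, 1.518]
contact_force: [-0.8, -0.7, 0.8]
opening: 0.999
```

```bash
python3 - <<'E'
from h import *
jaw()
p,d,P,m=shot('wrist','w4'); np.savez('/tmp/w4',p=p,P=P)
for n,(p,P) in {'w':(p,P),'top':(lambda t:(t[0],t[2]))(shot('top','t1'))}.items():
    S=cv2.cvtColor(p,cv2.COLOR_RGB2HSV)[...,1]
    mk=(abs(P[...,0]-480)<50)&(abs(P[...,1]+83)<45)&(P[...,2]>19)&(P[...,2]<30)
    q=P[mk];print(n,len(q),q.mean(0).round(1),q[:,2].std().round(2),cv2.minAreaRect(q[:,:2].astype(np.float32)))
    if n=='w':
        A=np.c_[q[:,:2],np.ones(len(q))];print('plane',np.linalg.lstsq(A,q[:,2],rcond=None)[0].round(3))
E
```

```text
t 5.75 tcp [461.5 -92.3 152.8] xdir [ 0.     0.002 -1.   ] jaw deg -7.89 q7 [ 0.54  0.28 -0.52  2.01  0.17  0.9  -0.21] F [-0.8 -0.7  0.8] open 0.999
w 4137 [478.  -85.4  23.9] 1.15 ((473.1888427734375, -91.13610076904297), (78.02507019042969, 66.59146118164062), 73.0805435180664)
plane [ 0.0000e+00 -8.0000e-03  2.3068e+01]
top 2 [478.1 -39.   19.7] 0.35 ((478.13934326171875, -38.98825454711914), (5.865538597106934, 0.0), -179.8177947998047)
```

View pics/w4.png

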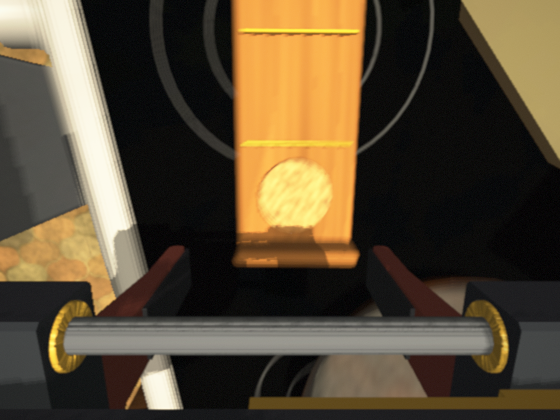

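Pad lies flat, at (294,195) in the picture, midway between the rib and the right cheek. Next, to the white rack with the jaws turned along the row.

Emit:
apply_moves(increments=[{"x": -2,"y": 1,"z": 2,"spin": 0.14,"claw": 75},{"x": -4,"y": 4,"z": 4,"spin": 0.28,"claw": 75},{"x": -5,"y": 7,"z": 6,"spin": 0.42,"claw": 75},{"x": -5,"y": 10,"z": 8,"spin": 0.56,"claw": 75},{"x": -5,"y": 13,"z": 8,"spin": 0.7,"claw": 75}])

```text
time: 6.35
tool_pos: [411.5, 37.5, 233.8]
tcp_rot: [0.766, 1.567, -0.239]
contact_force: [-0.8, -0.5, -0.5]
opening: 0.753
```

Emit:
apply_moves(increments=[{"x": 0,"y": 4,"z": 0,"spin": 0.14,"claw": 75},{"x": 0,"y": 8,"z": 0,"spin": 0.28,"claw": 75},{"x": 0,"y": 12,"z": 0,"spin": 0.42,"claw": 75},{"x": 0,"y": 16,"z": 0,"spin": 0.56,"claw": 75},{"x": 0,"y": 18,"z": 0,"spin": 0.7,"claw": 75}])

```text
time: 6.85
tool_pos: [409.9, 219.8, 231.6]
tcp_rot: [1.892, 1.569, 1.59]
contact_force: [0.1, 0.1, -0.3]
opening: 0.753
```

Emit:
apply_moves(increments=[{"x": 0,"y": 1,"z": 0,"spin": 0.1,"claw": 75},{"x": 0,"y": 1,"z": 0,"spin": 0.165,"claw": 75},{"x": 0,"y": 1,"z": 0,"spin": 0.165,"claw": 75},{"x": 0,"y": 1,"z": 0,"spin": 0.165,"claw": 75},{"x": 0,"y": 1,"z": 0,"spin": 0.165,"claw": 75}])

```text
time: 7.35
tool_pos: [410.6, 226.0, 231.6]
tcp_rot: [-2.099, 1.571, -2.247]
contact_force: [0.6, 0.1, 0.5]
opening: 0.754
```

```bash
python3 - <<'E'
from h import *
jaw()
p,d,P,m=shot('wrist','w5'); np.savez('/tmp/w5',p=p,P=P)
H,S,V=np.moveaxis(cv2.cvtColor(p,cv2.COLOR_RGB2HSV),-1,0)
for n,c,zr in(('salt',(494,217),(100,110)),('spice',(504,300),(106,116)),('knob',(514,380),(98,107)),('lid',(514,380),(88,98))):
    mk=(np.hypot(P[...,0]-c[0],P[...,1]-c[1])<45)&(P[...,2]>zr[0])&(P[...,2]<zr[1])
    q=P[mk]
    if len(q)>5: print(n,len(q),q.mean(0).round(1),np.round(cv2.minEnclosingCircle(q[:,:2].astype(np.float32))[0],1),cv2.minEnclosingCircle(q[:,:2].astype(np.float32))[1])
    else: print(n,len(q))
for n,mk in(('blue',(H>95)&(H<130)&(S>110)),('red',((H<8)|(H>172))&(S>150)),('yel',(H>20)&(H<34)&(S>150))):
    q=P[mk&(P[...,2]<22)&(P[...,2]>8)&(P[...,1]>150)]
    if len(q)>20:print(n,len(q),q[:,2].mean(),cv2.minAreaRect(q[:,:2].astype(np.float32)))
E
```

```text
t 7.35 tcp [410.6 226.  231.6] xdir [-0. -0. -1.] jaw deg 81.52 q7 [ 0.23  0.26 -0.98  1.9   0.24  1.1   0.58] F [0.6 0.1 0.5] open 0.754
salt 525 [495.7 218.  102.3] [496.2 218.2] 13.143645286560059
spice 0
knob 12 [504.8 388.4  99.5] [504.9 388.3] 3.0232090950012207
lid 971 [500.  388.4  90.9] [509.2 388.4] 27.052284240722656
blue 2555 14.753733104881965 ((497.7550964355469, 219.59524536132812), (77.87415313720703, 77.33946990966797), 82.93154907226562)
red 1110 14.976899390392033 ((519.4793090820312, 385.3542175292969), (76.74813842773438, 77.15042114257812), 82.46431732177734)
yel 2200 14.78097388508042 ((508.43096923828125, 302.94964599609375), (78.19437408447266, 76.71197509765625), 82.52484130859375)
```

View pics/w5.png

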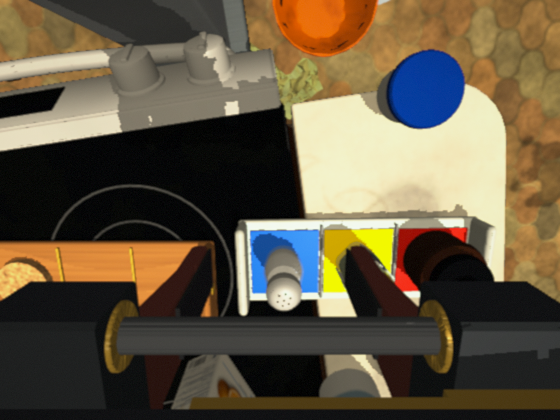

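Wrist view (image up = towards robot): salt on the blue mat at (283,275), yellow at (358,262), brown at (455,262). Salt is at (496,218). Go down on it.

Emit:
apply_moves(increments=[{"x": 3,"y": -0.3,"z": -2,"spin": 0,"claw": 75},{"x": 6,"y": -0.6,"z": -4,"spin": 0,"claw": 75},{"x": 8,"y": -0.8,"z": -6,"spin": 0,"claw": 75},{"x": 8.5,"y": -0.8,"z": -8,"spin": 0,"claw": 75},{"x": 8.55,"y": -0.8,"z": -10,"spin": 0,"claw": 75}])

```text
time: 7.9
tool_pos: [497.2, 217.8, 130.6]
tcp_rot: [2.167, 1.57, 2.019]
contact_force: [-0.3, -0.5, 0.0]
opening: 0.753
```

Emit:
apply_moves(increments=[{"x": 0,"y": 0,"z": -1,"spin": 0,"claw": 75},{"x": 0,"y": 0,"z": -3,"spin": 0,"claw": 75},{"x": 0,"y": 0,"z": -5,"spin": 0,"claw": 75},{"x": 0,"y": 0,"z": -6.5,"spin": 0,"claw": 75},{"x": 0,"y": 0,"z": -7.1,"spin": 0,"claw": 75}])

```text
time: 8.4
tool_pos: [495.6, 217.9, 59.8]
tcp_rot: [-2.487, 1.569, -2.633]
contact_force: [-0.1, 0.4, 0.9]
opening: 0.75
```

Emit:
apply_moves(increments=[{"x": 0,"y": 0,"z": 0,"spin": 0,"claw": 60},{"x": 0,"y": 0,"z": 0,"spin": 0,"claw": 40},{"x": 0,"y": 0,"z": 0,"spin": 0,"claw": 20},{"x": 0,"y": 0,"z": 0,"spin": 0,"claw": 20},{"x": 0,"y": 0,"z": 0,"spin": 0,"claw": 20}])

```text
time: 8.9
tool_pos: [496.6, 218.6, 61.4]
tcp_rot: [0.499, 1.57, 0.353]
contact_force: [0.6, 0.2, 2.8]
opening: 0.408
```

Emit:
apply_moves(increments=[{"x": 0,"y": 0,"z": 0,"spin": 0,"claw": 20},{"x": 0,"y": 0,"z": 0,"spin": 0,"claw": 20},{"x": 0,"y": 0,"z": 0,"spin": 0,"claw": 20},{"x": 0,"y": 0,"z": 0,"spin": 0,"claw": 20},{"x": 0,"y": 0,"z": 0,"spin": 0,"claw": 20}])

```text
time: 9.4
tool_pos: [496.6, 218.6, 61.3]
tcp_rot: [0.413, 1.57, 0.267]
contact_force: [-0.6, 0.1, 6.2]
opening: 0.408
```

```bash
python3 - <<'E'
from h import *
jaw()
p,d,P,m=shot('wrist','w6')
E
```

```text
t 9.4 tcp [496.6 218.6  61.3] xdir [ 0.001  0.    -1.   ] jaw deg 81.64 q7 [ 0.08  0.6  -0.78  1.91  0.55  0.86  0.44] F [-0.6  0.1  6.2] open 0.408
```

View pics/w6.png

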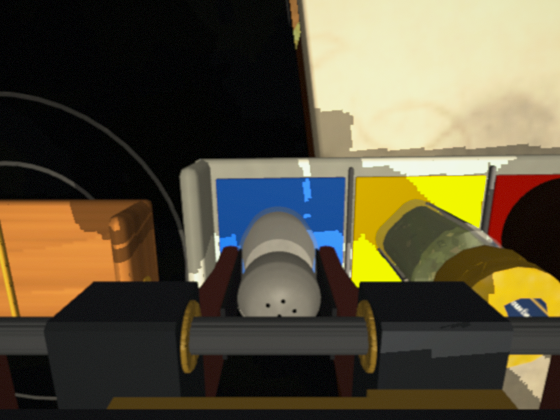

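The fingers hold the salt at its narrow upper part, at (280,270). Lift gently and check.

Emit:
apply_moves(increments=[{"x": 0,"y": 0,"z": 0.3,"spin": 0,"claw": 20},{"x": 0,"y": 0,"z": 0.8,"spin": 0,"claw": 20},{"x": 0,"y": 0,"z": 1.5,"spin": 0,"claw": 20},{"x": 0,"y": 0,"z": 2.5,"spin": 0,"claw": 20},{"x": 0,"y": 0,"z": 3.5,"spin": 0,"claw": 20}])

```text
time: 9.95
tool_pos: [496.1, 218.4, 96.7]
tcp_rot: [1.751, 1.571, 1.606]
contact_force: [-1.1, -0.4, -2.4]
opening: 0.409
```

Emit:
apply_moves(increments=[{"x": 0,"y": 0,"z": 1,"spin": 0,"claw": 20},{"x": -2,"y": 0,"z": 2.5,"spin": 0,"claw": 20},{"x": -4,"y": 0,"z": 4,"spin": 0,"claw": 20},{"x": -6,"y": 0,"z": 5,"spin": 0,"claw": 20},{"x": -6,"y": 0,"z": 5,"spin": 0,"claw": 20}])

```text
time: 10.45
tool_pos: [434.6, 219.0, 147.7]
tcp_rot: [-0.043, 1.569, -0.187]
contact_force: [-0.2, 0.4, -1.4]
opening: 0.407
```

```bash
python3 - <<'E'
from h import *
jaw()
a=shot('wrist','w7')[0]; s=shot('scene')[0]; 
A=cv2.resize(a[100:330,120:440],None,fx=1.2,fy=1.2); B=cv2.resize(s[140:340,130:360],None,fx=1.7,fy=1.7)
h=max(A.shape[0],B.shape[0]); C=np.zeros((h,A.shape[1]+B.shape[1],3),np.uint8);C[:A.shape[0],:A.shape[1]]=A;C[:B.shape[0],A.shape[1]:]=B
cv2.imwrite('pics/c7.png',C[...,::-1])
E
```

```text
t 10.45 tcp [434.6 219.  147.7] xdir [ 0.002 -0.    -1.   ] jaw deg 81.77 q7 [ 0.17  0.4  -0.91  1.97  0.39  0.95  0.49] F [-0.2  0.4 -1.4] open 0.407
```

View pics/c7.png

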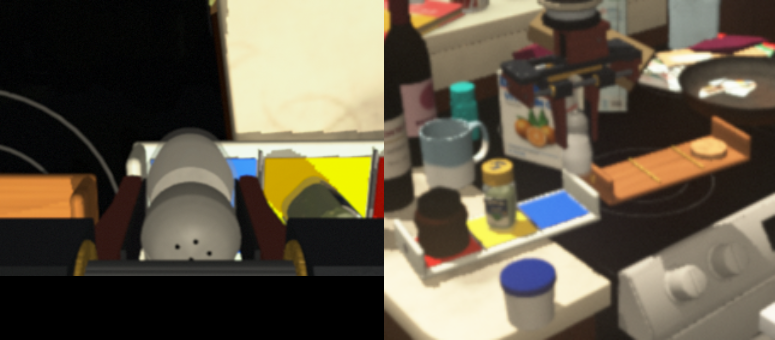

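Salt is held upright (scene crop at (575,140)). Carry it in front of the rack to the left bay.

Emit:
apply_moves(increments=[{"x": -1,"y": -2,"z": 0,"spin": 0,"claw": 20},{"x": -2,"y": -5,"z": 0,"spin": 0,"claw": 20},{"x": -2,"y": -8,"z": 0,"spin": 0,"claw": 20},{"x": -2,"y": -11.5,"z": -1.5,"spin": 0,"claw": 20},{"x": -2,"y": -13.6,"z": -3,"spin": 0,"claw": 20}])

```text
time: 11.05
tool_pos: [417.0, 79.5, 115.4]
tcp_rot: [-0.794, 1.57, -0.943]
contact_force: [-0.0, -0.5, -1.1]
opening: 0.409
```

Emit:
apply_moves(increments=[{"x": 0,"y": 0,"z": -2,"spin": 0,"claw": 20},{"x": 1,"y": 0,"z": -4,"spin": 0,"claw": 20},{"x": 3,"y": 0,"z": -5,"spin": 0,"claw": 20},{"x": 5,"y": 0,"z": -5,"spin": 0,"claw": 20},{"x": 7,"y": 0,"z": -5,"spin": 0,"claw": 20}])

```text
time: 11.55
tool_pos: [487.2, 81.9, 64.8]
tcp_rot: [-3.079, 1.569, 3.058]
contact_force: [-0.3, 1.2, -1.0]
opening: 0.403
```

Emit:
apply_moves(increments=[{"x": 1,"y": 0,"z": 0,"spin": 0,"claw": 20},{"x": 1.9,"y": 0,"z": 0,"spin": 0,"claw": 20},{"x": 1.95,"y": 0,"z": -0.2,"spin": 0,"claw": 20},{"x": 1.95,"y": 0,"z": -0.4,"spin": 0,"claw": 20},{"x": 1.95,"y": 0,"z": -0.4,"spin": 0,"claw": 20}])

```text
time: 12.05
tool_pos: [504.7, 82.2, 61.4]
tcp_rot: [-2.621, 1.57, -2.766]
contact_force: [-0.7, 0.4, -2.4]
opening: 0.405
```

```bash
python3 - <<'E'
from h import *
jaw()
p,d,P,m=shot('wrist','w8'); np.savez('/tmp/w8',p=p,P=P)
H,S,V=np.moveaxis(cv2.cvtColor(p,cv2.COLOR_RGB2HSV),-1,0)
br=(H>=22)&(H<=34)&(S>120)&(V>90)&(P[...,2]>8)&(P[...,2]<25)
n,L,st,ce=cv2.connectedComponentsWithStats(br.astype(np.uint8),connectivity=8)
for i in range(1,n):
    if st[i,4]>60: q=P[L==i];print(st[i],np.round(cv2.minAreaRect(q[:,:2].astype(np.float32)),1) if 0 else cv2.minAreaRect(q[:,:2].astype(np.float32)))
q=P[(np.hypot(P[...,0]-504,P[...,1]-83)<35)&(P[...,2]>85)&(P[...,2]<115)];print('cap',len(q),q.mean(0).round(1))
E
```

```text
t 12.05 tcp [504.7  82.2  61.4] xdir [-0.001 -0.    -1.   ] jaw deg 81.67 q7 [ 0.34  0.55 -0.77  1.99  0.53  0.81  0.69] F [-0.7  0.4 -2.4] open 0.405
[   0  196   47   89 1984] ((483.8343505859375, -70.48460388183594), (28.352352142333984, 57.284053802490234), 69.93936920166016)
[ 75 229  11  59 204] ((500.2370910644531, -43.68330383300781), (3.3685801029205322, 39.723907470703125), 81.35973358154297)
[211 232   5  36 126] ((506.1433410644531, 40.43638610839844), (2.47006893157959, 23.25924301147461), 81.46294403076172)
cap 6925 [496.9  83.1  99.3]
```

View pics/w8.png

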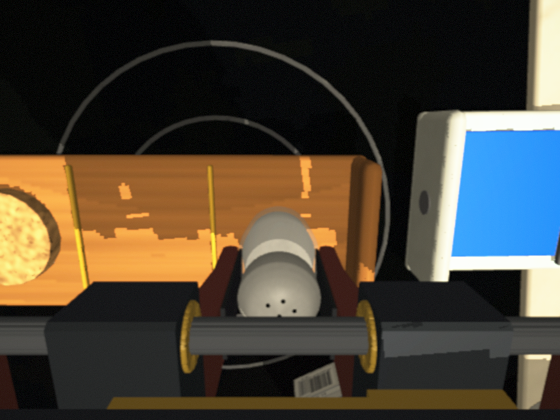

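Emit:
apply_moves(increments=[{"x": 0,"y": 0.05,"z": -0.1,"spin": 0,"claw": 20},{"x": 0,"y": 0.05,"z": -0.2,"spin": 0,"claw": 20},{"x": 0,"y": 0.05,"z": -0.28,"spin": 0,"claw": 20},{"x": 0,"y": 0.05,"z": -0.3,"spin": 0,"claw": 20},{"x": 0,"y": 0.05,"z": -0.3,"spin": 0,"claw": 20}])

```text
time: 12.6
tool_pos: [505.6, 82.9, 58.8]
tcp_rot: [2.714, 1.571, 2.569]
contact_force: [0.4, -0.5, -1.6]
opening: 0.407
```

Emit:
apply_moves(increments=[{"x": 0,"y": 0,"z": 0,"spin": 0,"claw": 45},{"x": 0,"y": 0,"z": 0,"spin": 0,"claw": 55},{"x": 0,"y": 0,"z": 0,"spin": 0,"claw": 65},{"x": 0,"y": 0,"z": 0,"spin": 0,"claw": 70},{"x": 0,"y": 0,"z": 0,"spin": 0,"claw": 70}])

```text
time: 13.1
tool_pos: [505.7, 82.8, 58.8]
tcp_rot: [0.033, 1.571, -0.113]
contact_force: [0.3, -0.7, 0.2]
opening: 0.698
```

Emit:
apply_moves(increments=[{"x": 0,"y": 0,"z": 2,"spin": 0,"claw": 70},{"x": 0,"y": 0,"z": 4,"spin": 0,"claw": 70},{"x": -2,"y": 0,"z": 7,"spin": 0,"claw": 70},{"x": -5,"y": 0,"z": 10,"spin": 0,"claw": 70},{"x": -9,"y": 2,"z": 13,"spin": 0,"claw": 70}])

```text
time: 13.6
tool_pos: [418.2, 100.2, 187.3]
tcp_rot: [-3.07, 1.57, 3.064]
contact_force: [0.8, 0.5, 1.1]
opening: 0.701
```

```bash
python3 - <<'E'
from h import *
jaw()
for n in('top','wrist'):
    p,d,P,m=shot(n,'9'+n)
    for z0 in(86,):
        q=P[(np.hypot(P[...,0]-504,P[...,1]-83)<30)&(P[...,2]>z0)&(P[...,2]<110)]
        print(n,len(q),q.mean(0).round(1) if len(q) else '', cv2.minEnclosingCircle(q[:,:2].astype(np.float32)) if len(q)>5 else '')
E
```

```text
t 13.6 tcp [418.2 100.2 187.3] xdir [-0.001  0.    -1.   ] jaw deg 81.46 q7 [ 0.52  0.24 -0.97  2.04  0.24  0.98  0.85] F [0.8 0.5 1.1] open 0.701
top 113 [503.4  82.7  96.1] ((504.2565002441406, 83.13276672363281), 16.78900718688965)
wrist 381 [493.   84.   92.2] ((500.10809326171875, 83.03022766113281), 15.994447708129883)
```

Emit:
apply_moves(increments=[{"x": 0,"y": 4,"z": 2,"spin": 0,"claw": 75},{"x": 0,"y": 8,"z": 4,"spin": 0,"claw": 75},{"x": 0.5,"y": 12,"z": 5,"spin": 0,"claw": 75},{"x": 1,"y": 16,"z": 5,"spin": 0,"claw": 75},{"x": 1.2,"y": 20,"z": 5,"spin": 0,"claw": 75}])

```text
time: 14.2
tool_pos: [431.5, 302.7, 236.6]
tcp_rot: [0.116, 1.57, -0.032]
contact_force: [0.8, -0.7, 0.9]
opening: 0.751
```

```bash
python3 - <<'E'
from h import *
jaw()
p,d,P,m=shot('wrist','w10')
for c,lo,hi in(((506,300),104,118),((518,383),97,107),((518,383),88,97)):
    q=P[(np.hypot(P[...,0]-c[0],P[...,1]-c[1])<42)&(P[...,2]>lo)&(P[...,2]<hi)];print(len(q),q.mean(0).round(1),cv2.minEnclosingCircle(q[:,:2].astype(np.float32)) if len(q)>5 else '')
E
```

```text
t 14.2 tcp [431.5 302.7 236.6] xdir [ 0.001 -0.    -1.   ] jaw deg 81.56 q7 [ 0.06  0.39 -0.98  1.77  0.35  1.17  0.4 ] F [ 0.8 -0.7  0.9] open 0.751
1634 [505.2 301.3 111. ] ((507.39434814453125, 301.2919006347656), 21.50118064880371)
127 [510.9 393.7 100.6] ((512.3281860351562, 392.2730407714844), 10.307940483093262)
873 [505.9 399.6  90.9] ((512.4995727539062, 393.3067626953125), 26.92578125)
```

View pics/w10.png

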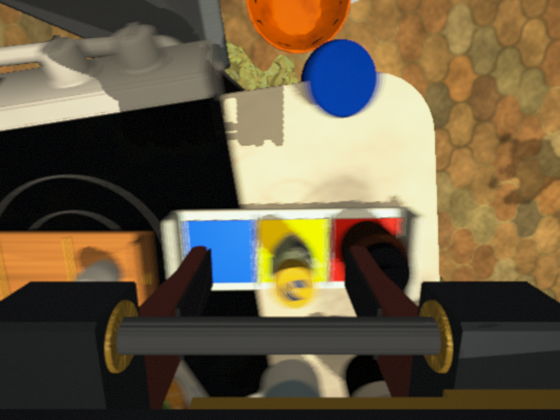

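Spice jar at (507,301), seen at (295,285) in the picture. Descend with a narrower opening.

Emit:
apply_moves(increments=[{"x": 3,"y": -0.1,"z": -2,"spin": 0,"claw": 60},{"x": 6,"y": -0.15,"z": -4,"spin": 0,"claw": 60},{"x": 7.4,"y": -0.15,"z": -6,"spin": 0,"claw": 60},{"x": 7.55,"y": -0.15,"z": -8,"spin": 0,"claw": 60},{"x": 7.55,"y": -0.15,"z": -10,"spin": 0,"claw": 60}])

```text
time: 14.75
tool_pos: [506.6, 299.5, 134.8]
tcp_rot: [-2.874, 1.57, -3.02]
contact_force: [-0.2, 0.1, 0.6]
opening: 0.601
```

Emit:
apply_moves(increments=[{"x": 0,"y": 0,"z": -1,"spin": 0,"claw": 60},{"x": 0,"y": 0,"z": -3,"spin": 0,"claw": 60},{"x": 0,"y": 0,"z": -5,"spin": 0,"claw": 60},{"x": 0,"y": 0,"z": -7,"spin": 0,"claw": 60},{"x": 0,"y": 0,"z": -7.8,"spin": 0,"claw": 60}])

```text
time: 15.25
tool_pos: [505.5, 299.4, 57.1]
tcp_rot: [-2.503, 1.569, -2.649]
contact_force: [0.2, -0.6, 0.3]
opening: 0.6
```

Emit:
apply_moves(increments=[{"x": 0,"y": 0,"z": 0,"spin": 0,"claw": 50},{"x": 0,"y": 0,"z": 0,"spin": 0,"claw": 40},{"x": 0,"y": 0,"z": 0,"spin": 0,"claw": 25},{"x": 0,"y": 0,"z": 0,"spin": 0,"claw": 25},{"x": 0,"y": 0,"z": 0,"spin": 0,"claw": 25}])

```text
time: 15.75
tool_pos: [506.2, 300.0, 59.2]
tcp_rot: [0.434, 1.57, 0.288]
contact_force: [-0.5, -0.4, -0.8]
opening: 0.547
```

Emit:
apply_moves(increments=[{"x": 0,"y": 0,"z": 0,"spin": 0,"claw": 25},{"x": 0,"y": 0,"z": 0.3,"spin": 0,"claw": 25},{"x": 0,"y": 0,"z": 1,"spin": 0,"claw": 25},{"x": 0,"y": 0,"z": 2,"spin": 0,"claw": 25},{"x": 0,"y": 0,"z": 3.5,"spin": 0,"claw": 25}])

```text
time: 16.25
tool_pos: [505.7, 299.8, 94.4]
tcp_rot: [-2.614, 1.57, -2.759]
contact_force: [-0.3, 0.5, -0.4]
opening: 0.542
```

```bash
python3 - <<'E'
from h import *
jaw()
a=shot('wrist','w11')[0]; s=shot('scene')[0]; 
A=cv2.resize(a[150:400,120:440],None,fx=1.2,fy=1.2); B=cv2.resize(s[140:340,130:360],None,fx=1.7,fy=1.7)
h=max(A.shape[0],B.shape[0]); C=np.zeros((h,A.shape[1]+B.shape[1],3),np.uint8);C[:A.shape[0],:A.shape[1]]=A;C[:B.shape[0],A.shape[1]:]=B
cv2.imwrite('pics/c11.png',C[...,::-1])
E
```

```text
t 16.25 tcp [505.7 299.8  94.4] xdir [-0.001 -0.    -1.   ] jaw deg 81.65 q7 [-0.03  0.64 -0.84  1.77  0.56  0.98  0.34] F [-0.3  0.5 -0.4] open 0.542
```

View pics/c11.png

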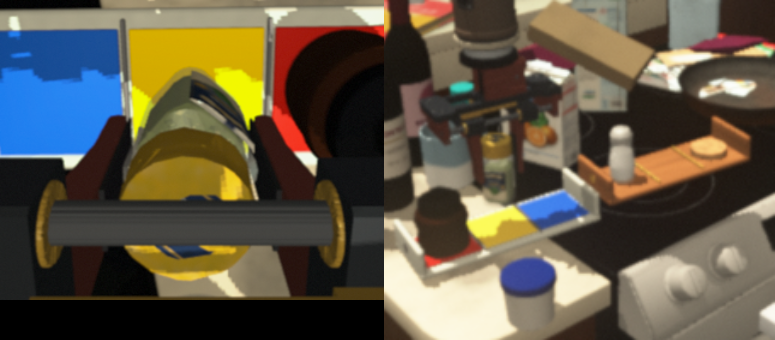

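The spice jar is lifted upright (scene crop at (498,165)), and the salt stands in the left bay. Carry the spice in front to the middle bay.

Emit:
apply_moves(increments=[{"x": -1,"y": 0,"z": 2,"spin": 0,"claw": 25},{"x": -3,"y": 0,"z": 4,"spin": 0,"claw": 25},{"x": -5.5,"y": -1,"z": 5,"spin": 0,"claw": 25},{"x": -8,"y": -3,"z": 5,"spin": 0,"claw": 25},{"x": -9,"y": -6,"z": 5,"spin": 0,"claw": 25}])

```text
time: 16.85
tool_pos: [413.7, 241.0, 144.3]
tcp_rot: [0.856, 1.57, 0.714]
contact_force: [2.0, -0.3, -0.6]
opening: 0.544
```

Emit:
apply_moves(increments=[{"x": 0,"y": -3,"z": 0,"spin": 0,"claw": 25},{"x": 0,"y": -6.5,"z": 0,"spin": 0,"claw": 25},{"x": -0.5,"y": -10,"z": 0,"spin": 0,"claw": 25},{"x": -1,"y": -13.5,"z": 0,"spin": 0,"claw": 25},{"x": -1,"y": -17,"z": 0,"spin": 0,"claw": 25}])

```text
time: 17.35
tool_pos: [405.3, 68.6, 143.9]
tcp_rot: [-0.911, 1.57, -1.056]
contact_force: [1.3, 0.3, -0.1]
opening: 0.544
```

Emit:
apply_moves(increments=[{"x": 0,"y": -3,"z": 0,"spin": 0,"claw": 25},{"x": 0,"y": -5.5,"z": -2,"spin": 0,"claw": 25},{"x": 0,"y": -7,"z": -4,"spin": 0,"claw": 25},{"x": 0,"y": -7,"z": -6,"spin": 0,"claw": 25},{"x": 0,"y": -7,"z": -7,"spin": 0,"claw": 25}])

```text
time: 17.85
tool_pos: [405.4, -0.7, 72.7]
tcp_rot: [-2.998, 1.57, 3.138]
contact_force: [0.1, 0.3, -0.8]
opening: 0.547
```

Emit:
apply_moves(increments=[{"x": 1.5,"y": 0,"z": -0.4,"spin": 0,"claw": 25},{"x": 3.5,"y": 0,"z": -0.7,"spin": 0,"claw": 25},{"x": 5.5,"y": 0,"z": -0.7,"spin": 0,"claw": 25},{"x": 7.5,"y": 0,"z": -0.7,"spin": 0,"claw": 25},{"x": 8.5,"y": 0.05,"z": -0.7,"spin": 0,"claw": 25}])

```text
time: 18.35
tool_pos: [494.1, 1.2, 67.5]
tcp_rot: [0.465, 1.568, 0.319]
contact_force: [-0.6, 0.7, -0.8]
opening: 0.545
```

Emit:
apply_moves(increments=[{"x": 0.1,"y": 0,"z": -0.3,"spin": 0,"claw": 25},{"x": 0.1,"y": 0,"z": -0.6,"spin": 0,"claw": 25},{"x": 0.1,"y": 0,"z": -0.7,"spin": 0,"claw": 25},{"x": 0.1,"y": 0,"z": -0.7,"spin": 0,"claw": 25},{"x": 0.1,"y": 0,"z": -0.7,"spin": 0,"claw": 25}])

```text
time: 18.85
tool_pos: [491.6, 0.3, 59.7]
tcp_rot: [-1.993, 1.57, -2.139]
contact_force: [0.6, 0.2, -0.0]
opening: 0.54
```

```bash
python3 - <<'E'
from h import *
jaw()
a=shot('wrist','w12')[0]; s=shot('scene')[0]; 
A=cv2.resize(a[150:400,120:440],None,fx=1.2,fy=1.2); B=cv2.resize(s[140:340,130:360],None,fx=1.7,fy=1.7)
h=max(A.shape[0],B.shape[0]); C=np.zeros((h,A.shape[1]+B.shape[1],3),np.uint8);C[:A.shape[0],:A.shape[1]]=A;C[:B.shape[0],A.shape[1]:]=B
cv2.imwrite('pics/c12.png',C[...,::-1])
E
```

```text
t 18.85 tcp [4.916e+02 3.000e-01 5.970e+01] xdir [-0. -0. -1.] jaw deg 81.65 q7 [ 0.53  0.54 -0.81  2.03  0.54  0.8   0.83] F [ 0.6  0.2 -0. ] open 0.54
```

View pics/c12.png

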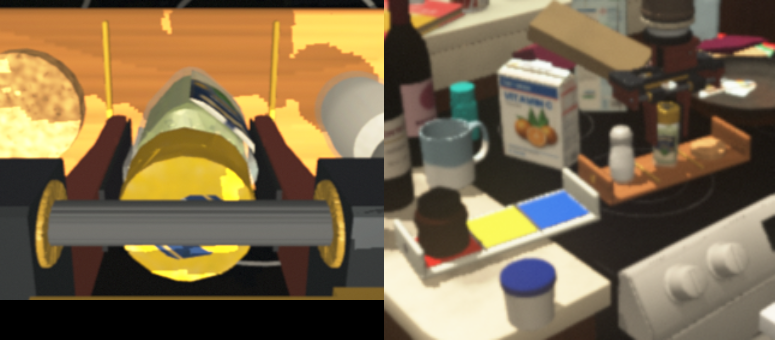

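Spice jar sits between the two ribs in the middle bay. Set it down and release.

Emit:
apply_moves(increments=[{"x": 0,"y": 0,"z": -0.15,"spin": 0,"claw": 25},{"x": 0,"y": 0,"z": -0.3,"spin": 0,"claw": 25},{"x": 0,"y": 0,"z": -0.35,"spin": 0,"claw": 25},{"x": 0,"y": 0,"z": -0.35,"spin": 0,"claw": 25},{"x": 0,"y": 0,"z": -0.35,"spin": 0,"claw": 50}])

```text
time: 19.45
tool_pos: [492.0, 0.5, 56.1]
tcp_rot: [2.572, 1.571, 2.427]
contact_force: [-0.8, -0.1, -0.6]
opening: 0.545
```

Emit:
apply_moves(increments=[{"x": 0,"y": 0,"z": 0,"spin": 0,"claw": 60},{"x": 0,"y": 0,"z": 0,"spin": 0,"claw": 67},{"x": 0,"y": 0,"z": 0,"spin": 0,"claw": 70},{"x": 0,"y": 0,"z": 0,"spin": 0,"claw": 70},{"x": 0,"y": 0,"z": 1,"spin": 0,"claw": 70}])

```text
time: 19.95
tool_pos: [491.2, 0.4, 65.7]
tcp_rot: [-3.068, 1.569, 3.069]
contact_force: [0.2, -0.8, -0.0]
opening: 0.701
```

Emit:
apply_moves(increments=[{"x": 0,"y": 0,"z": 2,"spin": 0,"claw": 70},{"x": 0,"y": 0,"z": 4,"spin": 0,"claw": 70},{"x": -2,"y": 0,"z": 7,"spin": 0,"claw": 70},{"x": -5,"y": 1,"z": 10,"spin": 0,"claw": 80},{"x": -8,"y": 4,"z": 13,"spin": 0,"claw": 90}])

```text
time: 20.45
tool_pos: [412.2, 38.4, 196.1]
tcp_rot: [-2.832, 1.57, -2.981]
contact_force: [0.9, -0.2, 1.5]
opening: 0.841
```

Emit:
apply_moves(increments=[{"x": 0,"y": 4,"z": 1,"spin": 0,"claw": 90},{"x": 0,"y": 8.5,"z": 3,"spin": 0,"claw": 90},{"x": 0,"y": 13,"z": 5,"spin": 0,"claw": 90},{"x": 0,"y": 17.5,"z": 5,"spin": 0,"claw": 90},{"x": 0,"y": 22,"z": 5,"spin": 0,"claw": 90}])

```text
time: 20.95
tool_pos: [413.3, 261.0, 246.5]
tcp_rot: [0.18, 1.568, 0.033]
contact_force: [1.4, -0.0, -0.1]
opening: 0.898
```

Emit:
apply_moves(increments=[{"x": 0,"y": 3,"z": 0,"spin": 0,"claw": 95},{"x": 1,"y": 6,"z": 0,"spin": 0,"claw": 95},{"x": 2,"y": 8,"z": 0,"spin": 0,"claw": 95},{"x": 2,"y": 10,"z": 0,"spin": 0,"claw": 95},{"x": 2,"y": 10,"z": 0,"spin": 0,"claw": 95}])

```text
time: 21.45
tool_pos: [431.9, 362.0, 245.6]
tcp_rot: [2.155, 1.568, 2.013]
contact_force: [0.2, 0.0, 0.4]
opening: 0.949
```

```bash
python3 - <<'E'
from h import *
jaw()
def circ(P,c,lo,hi,r=42):
    q=P[(np.hypot(P[...,0]-c[0],P[...,1]-c[1])<r)&(P[...,2]>lo)&(P[...,2]<hi)]
    print(c,len(q),q.mean(0).round(1) if len(q) else '',cv2.minEnclosingCircle(q[:,:2].astype(np.float32)) if len(q)>5 else '')
P=shot('wrist','w13')[2]
circ(P,(517,384),99,107);circ(P,(517,384),88,97)
P=shot('top','t13')[2];circ(P,(492,0),95,120,30);circ(P,(504,83),90,115,30);circ(P,(517,384),94,110)
E
```

```text
t 21.45 tcp [431.9 362.  245.6] xdir [-0.001  0.002 -1.   ] jaw deg 81.85 q7 [-0.04  0.47 -1.02  1.67  0.42  1.24  0.28] F [0.2 0.  0.4] open 0.949
(517, 384) 473 [515.9 387.6 101. ] ((516.5127563476562, 387.6060485839844), 12.395442008972168)
(517, 384) 1876 [513.7 387.4  90.9] ((516.5966186523438, 387.54876708984375), 28.547161102294922)
(492, 0) 184 [491.3   2.2 107.5] ((491.78704833984375, 2.143836498260498), 20.968631744384766)
(504, 83) 102 [503.1  81.8  97.2] ((503.07958984375, 82.31966400146484), 16.1860294342041)
(517, 384) 92 [515.3 386.5  98.7] ((515.82373046875, 387.4963684082031), 26.08710289001465)
```

Brown jar at (516.5, 387.6), lid radius matches. Descend so the tips stay just above its shoulder, and grip the lid.

Emit:
apply_moves(increments=[{"x": 3,"y": 1,"z": -2,"spin": 0,"claw": 95},{"x": 6,"y": 2,"z": -4,"spin": 0,"claw": 95},{"x": 8,"y": 2.55,"z": -6,"spin": 0,"claw": 95},{"x": 8.45,"y": 2.55,"z": -8.5,"spin": 0,"claw": 95},{"x": 8.45,"y": 2.55,"z": -11,"spin": 0,"claw": 95}])

```text
time: 22.05
tool_pos: [519.1, 383.0, 134.3]
tcp_rot: [-0.529, 1.57, -0.678]
contact_force: [-0.3, 0.3, -0.3]
opening: 0.948
```

Emit:
apply_moves(increments=[{"x": 0,"y": 0,"z": -2,"spin": 0,"claw": 95},{"x": 0,"y": 0,"z": -4,"spin": 0,"claw": 95},{"x": 0,"y": 0,"z": -5,"spin": 0,"claw": 95},{"x": 0,"y": 0,"z": -5.5,"spin": 0,"claw": 95},{"x": 0,"y": 0,"z": -5.5,"spin": 0,"claw": 95}])

```text
time: 22.55
tool_pos: [517.9, 384.1, 80.2]
tcp_rot: [-1.546, 1.571, -1.693]
contact_force: [-0.3, 0.5, 0.9]
opening: 0.951
```

Emit:
apply_moves(increments=[{"x": -0.1,"y": 0.3,"z": -0.1,"spin": 0,"claw": 95},{"x": -0.1,"y": 0.3,"z": -0.2,"spin": 0,"claw": 80},{"x": -0.1,"y": 0.3,"z": -0.2,"spin": 0,"claw": 65},{"x": -0.1,"y": 0.3,"z": -0.2,"spin": 0,"claw": 45},{"x": -0.1,"y": 0.3,"z": -0.2,"spin": 0,"claw": 45}])

```text
time: 23.05
tool_pos: [516.7, 387.8, 78.2]
tcp_rot: [0.729, 1.571, 0.584]
contact_force: [0.9, -0.5, 1.3]
opening: 0.626
```

Emit:
apply_moves(increments=[{"x": 0,"y": 0,"z": 0,"spin": 0,"claw": 40},{"x": 0,"y": 0,"z": 0,"spin": 0,"claw": 40},{"x": 0,"y": 0,"z": 0,"spin": 0,"claw": 40},{"x": 0,"y": 0,"z": 0.5,"spin": 0,"claw": 40},{"x": 0,"y": 0,"z": 1.2,"spin": 0,"claw": 40}])

```text
time: 23.55
tool_pos: [516.3, 387.4, 89.7]
tcp_rot: [-2.38, 1.569, -2.526]
contact_force: [0.6, -0.3, -2.3]
opening: 0.618
```

Emit:
apply_moves(increments=[{"x": 0,"y": 0,"z": 0.7,"spin": 0,"claw": 40},{"x": 0,"y": 0,"z": 1.5,"spin": 0,"claw": 40},{"x": 0,"y": 0,"z": 2.2,"spin": 0,"claw": 40},{"x": 0,"y": 0,"z": 3,"spin": 0,"claw": 40},{"x": 0,"y": 0,"z": 3,"spin": 0,"claw": 40}])

```text
time: 24.05
tool_pos: [517.1, 388.4, 121.5]
tcp_rot: [0.838, 1.569, 0.692]
contact_force: [0.2, 0.7, -2.1]
opening: 0.62
```

```bash
python3 - <<'E'
from h import *
jaw()
a=shot('wrist','w14')[0]; s=shot('scene')[0]; 
A=cv2.resize(a[150:400,120:440],None,fx=1.2,fy=1.2); B=cv2.resize(s[140:340,130:360],None,fx=1.7,fy=1.7)
h=max(A.shape[0],B.shape[0]); C=np.zeros((h,A.shape[1]+B.shape[1],3),np.uint8);C[:A.shape[0],:A.shape[1]]=A;C[:B.shape[0],A.shape[1]:]=B
cv2.imwrite('pics/c14.png',C[...,::-1])
E
```

```text
t 24.05 tcp [517.1 388.4 121.5] xdir [ 0.002  0.001 -1.   ] jaw deg 81.64 q7 [-0.15  0.71 -0.89  1.6   0.6   1.12  0.24] F [ 0.2  0.7 -2.1] open 0.62
```

View pics/c14.png

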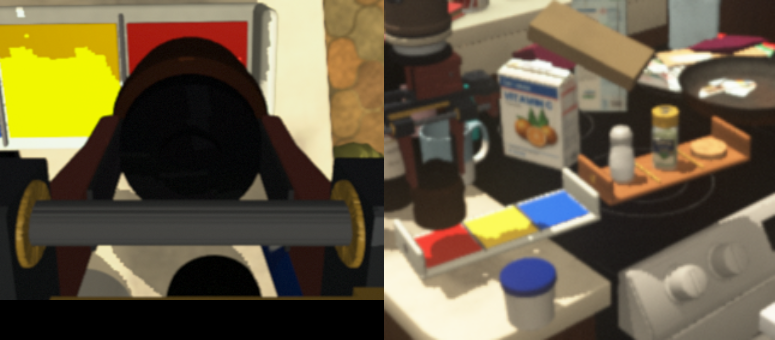

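Brown jar is held by the lid and clear of the red mat; spice and salt stand upright. Carry it in front to the right bay.

Emit:
apply_moves(increments=[{"x": 0,"y": 0,"z": 1.5,"spin": 0,"claw": 40},{"x": -1,"y": -2,"z": 3,"spin": 0,"claw": 40},{"x": -3,"y": -5,"z": 4,"spin": 0,"claw": 40},{"x": -6,"y": -8,"z": 4,"spin": 0,"claw": 40},{"x": -9,"y": -11,"z": 4,"spin": 0,"claw": 40}])

```text
time: 24.65
tool_pos: [425.7, 277.0, 160.7]
tcp_rot: [0.325, 1.57, 0.179]
contact_force: [0.8, -0.8, -1.4]
opening: 0.618
```

Emit:
apply_moves(increments=[{"x": -1.5,"y": -3,"z": 0,"spin": 0,"claw": 40},{"x": -2.5,"y": -6.5,"z": 0,"spin": 0,"claw": 40},{"x": -2.5,"y": -10,"z": 0,"spin": 0,"claw": 40},{"x": -2.5,"y": -13.5,"z": 0,"spin": 0,"claw": 40},{"x": -2.5,"y": -17,"z": 0,"spin": 0,"claw": 40}])

```text
time: 25.15
tool_pos: [401.5, 106.7, 160.7]
tcp_rot: [-0.461, 1.57, -0.606]
contact_force: [0.7, 0.5, -2.8]
opening: 0.622
```

Emit:
apply_moves(increments=[{"x": 0,"y": -3.5,"z": 0,"spin": 0,"claw": 40},{"x": 0,"y": -7,"z": 0,"spin": 0,"claw": 40},{"x": 0,"y": -10.5,"z": 0,"spin": 0,"claw": 40},{"x": 0,"y": -14,"z": 0,"spin": 0,"claw": 40},{"x": 0,"y": -16,"z": 0,"spin": 0,"claw": 40}])

```text
time: 25.65
tool_pos: [401.4, -54.8, 160.6]
tcp_rot: [-1.334, 1.569, -1.483]
contact_force: [0.2, 0.5, -2.3]
opening: 0.621
```

Emit:
apply_moves(increments=[{"x": 0,"y": -2,"z": -1,"spin": 0,"claw": 40},{"x": 0,"y": -3.1,"z": -3,"spin": 0,"claw": 40},{"x": 0,"y": -3.1,"z": -5,"spin": 0,"claw": 40},{"x": 0,"y": -3.1,"z": -6,"spin": 0,"claw": 40},{"x": 0,"y": -3.1,"z": -6,"spin": 0,"claw": 40}])

```text
time: 26.15
tool_pos: [400.9, -82.4, 99.0]
tcp_rot: [2.733, 1.568, 2.589]
contact_force: [-1.1, 0.5, -1.3]
opening: 0.621
```

Emit:
apply_moves(increments=[{"x": 1.5,"y": 0,"z": 0,"spin": 0,"claw": 40},{"x": 3.5,"y": 0,"z": 0,"spin": 0,"claw": 40},{"x": 5.5,"y": 0,"z": -0.2,"spin": 0,"claw": 40},{"x": 7,"y": -0.1,"z": -0.4,"spin": 0,"claw": 40},{"x": 7.9,"y": -0.1,"z": -0.4,"spin": 0,"claw": 40}])

```text
time: 26.65
tool_pos: [482.2, -83.6, 96.7]
tcp_rot: [0.479, 1.569, 0.335]
contact_force: [0.2, 0.1, -2.2]
opening: 0.62
```

Emit:
apply_moves(increments=[{"x": 0,"y": 0,"z": -0.1,"spin": 0,"claw": 40},{"x": 0,"y": 0,"z": -0.3,"spin": 0,"claw": 40},{"x": 0,"y": 0,"z": -0.4,"spin": 0,"claw": 40},{"x": 0,"y": 0,"z": -0.4,"spin": 0,"claw": 40},{"x": 0,"y": 0,"z": -0.4,"spin": 0,"claw": 40}])

```text
time: 27.15
tool_pos: [480.2, -84.4, 92.1]
tcp_rot: [-1.929, 1.57, -2.075]
contact_force: [-0.0, -0.6, -2.0]
opening: 0.624
```

```bash
python3 - <<'E'
from h import *
jaw()
a=shot('wrist','w15')[0]; s=shot('scene')[0]; 
A=cv2.resize(a[150:400,120:440],None,fx=1.2,fy=1.2); B=cv2.resize(s[180:290,230:370],None,fx=2.7,fy=2.7)
h=max(A.shape[0],B.shape[0]); C=np.zeros((h,A.shape[1]+B.shape[1],3),np.uint8);C[:A.shape[0],:A.shape[1]]=A;C[:B.shape[0],A.shape[1]:]=B
cv2.imwrite('pics/c15.png',C[...,::-1])
E
```

```text
t 27.15 tcp [480.2 -84.4  92.1] xdir [-0. -0. -1.] jaw deg 81.64 q7 [ 0.79  0.51 -0.92  2.01  0.53  0.87  1.01] F [-0.  -0.6 -2. ] open 0.624
```

View pics/c15.png

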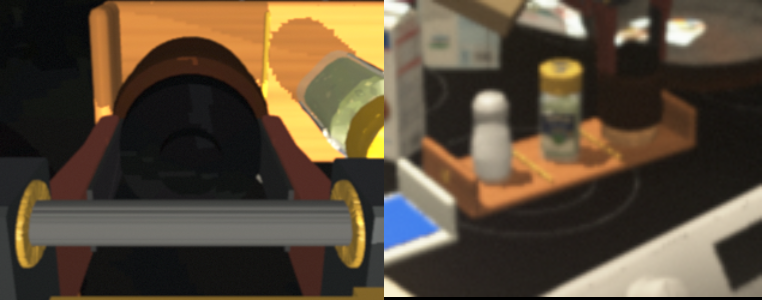

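The jar hangs just above the pad, between the cheek and the rib. Set it down and release.

Emit:
apply_moves(increments=[{"x": 0,"y": 0.05,"z": -0.15,"spin": 0,"claw": 40},{"x": 0,"y": 0.05,"z": -0.3,"spin": 0,"claw": 40},{"x": 0,"y": 0.05,"z": -0.4,"spin": 0,"claw": 40},{"x": 0,"y": 0.05,"z": -0.45,"spin": 0,"claw": 40},{"x": 0,"y": 0.05,"z": -0.45,"spin": 0,"claw": 40}])

```text
time: 27.75
tool_pos: [480.6, -83.6, 87.4]
tcp_rot: [2.484, 1.571, 2.338]
contact_force: [0.0, 0.5, -2.1]
opening: 0.62
```

Emit:
apply_moves(increments=[{"x": 0,"y": 0,"z": 0,"spin": 0,"claw": 62},{"x": 0,"y": 0,"z": 0,"spin": 0,"claw": 72},{"x": 0,"y": 0,"z": 0,"spin": 0,"claw": 80},{"x": 0,"y": 0,"z": 0,"spin": 0,"claw": 82},{"x": 0,"y": 0,"z": 0.5,"spin": 0,"claw": 82}])

```text
time: 28.25
tool_pos: [480.4, -83.7, 92.4]
tcp_rot: [2.979, 1.57, 2.834]
contact_force: [1.2, -0.1, 0.1]
opening: 0.819
```

Emit:
apply_moves(increments=[{"x": 0,"y": 0,"z": 2,"spin": 0,"claw": 82},{"x": 0,"y": 0,"z": 4,"spin": 0,"claw": 82},{"x": -2,"y": 0,"z": 7,"spin": 0,"claw": 82},{"x": -5,"y": -1,"z": 10,"spin": 0,"claw": 82},{"x": -9,"y": -3,"z": 13,"spin": 0,"claw": 82}])

```text
time: 28.75
tool_pos: [396.3, -109.9, 219.7]
tcp_rot: [1.188, 1.569, 1.046]
contact_force: [-0.7, -1.6, 0.8]
opening: 0.82
```

Emit:
apply_moves(increments=[{"x": -1,"y": -4,"z": 0,"spin": 0,"claw": 82},{"x": -2,"y": -8,"z": 0,"spin": 0,"claw": 82},{"x": -3,"y": -12,"z": 0,"spin": 0,"claw": 82},{"x": -4,"y": -14,"z": 0,"spin": 0,"claw": 82},{"x": -4,"y": -14,"z": 0,"spin": 0,"claw": 82}])

```text
time: 29.25
tool_pos: [354.8, -254.1, 218.6]
tcp_rot: [-2.34, 1.57, -2.491]
contact_force: [-0.5, 0.4, -0.7]
opening: 0.824
```

```bash
python3 - <<'E'
from h import *
jaw()
def circ(P,c,lo,hi,r=42):
    q=P[(np.hypot(P[...,0]-c[0],P[...,1]-c[1])<r)&(P[...,2]>lo)&(P[...,2]<hi)]
    print(c,len(q),q.mean(0).round(1) if len(q) else '',cv2.minEnclosingCircle(q[:,:2].astype(np.float32)) if len(q)>5 else '')
t,_,P,_=shot('top','t16');circ(P,(492,0),95,120,30);circ(P,(504,83),90,115,30);circ(P,(480,-83),78,115);circ(P,(332,372),50,75);circ(P,(405,-433),5,25,90)
s=shot('scene','s16')[0]
A=cv2.resize(t[155:315,90:460],(400,173)); B=cv2.resize(s[140:340,130:360],None,fx=1.7,fy=1.7)
h=max(A.shape[0],B.shape[0]); C=np.zeros((h,A.shape[1]+B.shape[1],3),np.uint8);C[:A.shape[0],:A.shape[1]]=A;C[:B.shape[0],A.shape[1]:]=B
cv2.imwrite('pics/c16.png',C[...,::-1])
E
```

```text
t 29.25 tcp [ 354.8 -254.1  218.6] xdir [-0. -0. -1.] jaw deg 81.34 q7 [ 1.44  0.22 -1.04  1.98  0.22  1.06  1.72] F [-0.5  0.4 -0.7] open 0.824
(492, 0) 183 [491.3   2.1 107.6] ((491.4662780761719, 2.6156153678894043), 20.76493263244629)
(504, 83) 106 [503.3  82.8  96.8] ((503.58953857421875, 82.53604125976562), 16.577239990234375)
(480, -83) 421 [476.7 -82.5  96.8] ((479.25885009765625, -82.63829040527344), 34.56297302246094)
(332, 372) 478 [331.9 371.7  59.1] ((332.480224609375, 372.7960205078125), 34.58452224731445)
(405, -433) 159 [ 436.8 -462.     8.6] ((406.48553466796875, -433.30914306640625), 88.7390365600586)
```

View pics/c16.png

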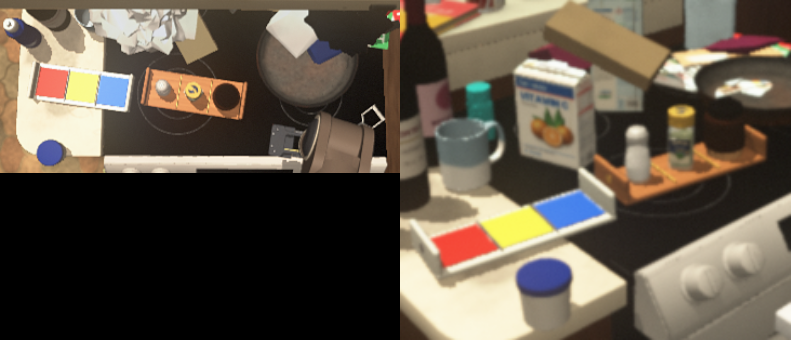

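Salt, spice and brown stand in order in the wooden rack, each within about 3 mm of its bay centre. The tub hasn't moved. Hand in.

```bash
python3 -c "
from station import ctrl
print(ctrl.sign_off())"
```

```text
the job is handed in; nothing more can be done
None
```

The job is done and handed in after about 29 s of robot time. The cork pad lies in the right bay, with the brown jar standing on it. The spice jar is in the middle bay and the salt shaker in the left bay.

- **Positions:** The last top-camera check put every jar upright and within about 3 mm of its bay centre: salt (503.6, 82.5), spice (491.5, 2.6) and brown (479.3, -82.6).
- **Pad:** The wrist camera showed it lying flat and about centred in its bay before the brown jar went on. I did not measure its position again afterwards; the brown jar covers it.
- **Bystanders:** The blue-lidded tub had not moved. The arm partly hid the peeler in the last picture, so I could not measure it again. The arm worked nowhere near it.
- **Grip readings:** The salt shaker's grip read about 36 mm and the spice jar's about 48 mm, against listed widths of 44 and 42 mm. Both were held firmly and were set down upright.

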